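# Test the slab roller's mushroom stop

## Task

Test the emergency stop on the slab roller's control box: push the three-eared mushroom down until it latches, then turn it clockwise by pushing against one of its ears with a fingertip until it springs back up. Then press the flat start button beside it fully in and let it come out again. Leave the other things on the bench where they are.

Things in the scene. Friction and masses are not known exactly. Their poses are not given: they have to be found in the camera images.
- control_box: Grey painted steel control box, fixed to the bench, 160 (its x) x 260 (its y) x 80 mm high; origin at the centre of its underside on the bench, z up, flat top panel 80 mm above the origin. The mushroom's axis stands upright at (0, 50) mm of the box's x, y; the start button's at (0, -85) mm. A steel collar of 42 mm diameter, 4 mm high, lies under the mushroom. A small pilot lamp, 17 mm across, at (45, -85) mm, look only, stands 11 mm above the panel.
- head_top (a point): Top centre of the black mushroom head, 37 mm above the panel when the head is up. The head is a low dome, 62 mm across and 18 mm high, with three radial ears 120 degrees apart that stick out of its rim to 53 mm from its axis; each ear is 14 mm wide and 13 mm high, its underside level with the dome's. That underside is 19 mm above the panel when up, about 10.5 mm when latched, 7 mm when fully pushed in. The point moves and turns with the head.
- ear0 (a point): Point on the first ear, 47 mm from the head's axis, half-way up the ear (6.5 mm above its underside), in the middle of its 14 mm width. With the head at rest this ear points along the box's -x. Moves with the head.
- ear1 (a point): The same point on the second ear, 120 degrees counter-clockwise (seen from above) from ear0.
- ear2 (a point): The same point on the third ear, 240 degrees counter-clockwise (seen from above) from ear0.
- plunger (a joint): How far the mushroom is pushed in, m: 0 up, 0.012 at the lower stop. It is sprung upwards (3 N at the top, about 10 N needed near the bottom as the latch is passed). Let go after a push beyond about 0.0105 it stays latched at about 0.0087; otherwise it rises again.
- head (a joint): How far the mushroom is turned clockwise seen from above, rad: 0 at rest, 0.9 at its stop. A spring turns it back (0.04 to 0.085 N m, about 1 to 2 N at an ear). When it is latched in, turning it past about 0.55 to 0.6 rad (35 degrees) frees the latch: it springs up, and turns back to 0 once let go.
- start_top (a point): Top centre of the flat round start button: a black 30 mm disc in a steel ring 46 mm across and 12 mm high; the top is 22 mm above the panel.
- start (a joint): How far the start button is pressed, m: 0 out, 0.006 fully in; sprung outwards, 1.5 N at the top and 5 N when fully in.
- jar_mid (a point): Bystander: loose grey plastic jar with a white screw cap, 60 mm across, 100 mm high, standing on the bench beyond the box; the point is at its centre.
- mould_mid (a point): Bystander: loose white plaster mould, an open rectangular trough 80 x 130 x 40 mm high, on the bench beyond the box; the point is at its centre.
- batten_mid (a point): Bystander: loose wooden batten, 35 x 160 x 18 mm high, lying on the bench on the robot's side of the box; the point is at its centre.

How it is judged:
On the way, in this order (a step that is already met when the one before it is completed fails the run):
1. the mushroom is pushed in to its latch (7.5 mm or more) (value of joint plunger above 0.0075 m), for 0.2 s.
2. the latched mushroom is turned clockwise (0.45 rad or more while still in) (value of joint head above 0.45 rad and value of joint plunger above 0.005 m).
3. the mushroom has sprung back up (within 2 mm of its top) (value of joint plunger below 0.002 m), for 0.2 s.
4. the start button is pressed fully in (4.5 mm or more) (value of joint start above 0.0045 m), for 0.05 s.
At the end, for the whole second after the job is handed in: The mushroom is up (within 2 mm) and turned back (within 0.1 rad), the start button is out (within 1.5 mm), and the jar, mould and batten are within 20 mm of where they began (value of joint plunger below 0.002 m and value of joint head below 0.1 rad and value of joint start below 0.0015 m and distance of each of jar_mid, mould_mid, batten_mid from where it was at the start of the episode below 0.02 m); the robot touches nothing.
It fails at once if the start button is pressed (over 3 mm) while the stop is in (over 3 mm) (value of joint each of start, plunger above 0.003 m).
It fails at once if the jar, mould or batten is lifted, carried or pushed 20 mm or more (distance of any of jar_mid, mould_mid, batten_mid from where it was at the start of the episode above 0.02 m).
It also fails if it takes over 51 s, if anything falls off the work surface, if the arm or the gripper's body presses on something with over 40 N, if the wrist force passes 120 N, or if a joint passes its speed limit or range.

## Robot

A 6-joint arm with a two-finger parallel gripper is mounted at the origin on the work surface. World frame = base frame: x ahead of the robot, y to its left, z up, the work surface at z = 0. Lengths are in m, angles in rad, forces in N, time in s.
With the tool pointing down it reaches from about 0.4 to 0.925 m from the base axis. Payload 12.5 kg.
Tool frame: the origin (TCP) lies at the very end of the fingers, on their centre line; the grasp point (between the pads) lies 19 mm behind it (robot.tcp_to_grasp is the z of the grasp point in the tool frame, in m); z points along the fingers, y is the direction in which the jaws open and shut (so a half turn about z gives the same grasp; the last joint's range is limited). The gripper opens to 95 mm and grips with 3 to 60 N. Pads are 20 mm wide; open, the fingers measure 119 mm over their backs; the gripper's body (75 mm by 180 mm) begins 59 mm behind the grasp point.
Start: joints at [1, 0.491, 1.559, -0, 1.092, -0.106], TCP at [0.28, 0.559, 0.215] pointing down, gripper open.
Joint ranges: [-3.1, 3.1], [-0.84, 2.19], [0.05, 2.79], [-1.13, 4.28], [0.06, 2.93], [-2.69, 2.69]. Speed limits (rad/s): [2.22, 2.22, 2.79, 3.14, 3.14, 3.14].

## Interface

Orientations are given as a unit quaternion [x, y, z, w].
In Python, from bench import robot, vision, outline_of, mark_of gives the robot as it stands.
- The arm moves only by the tool arm_command, never from a script. Its arguments are lists of equal length, an entry for each row: "translation": the shift along the tool's x, y, z in m, a list of three; "turn": the turn, a rotation vector about the tool's x, y, z in rad, a list of three. A call has exactly 10 rows; each row shifts and turns the commanded pose from where the row before left it, along the tool's axes as they then stand; what a row does not reach is not made up. A row lasts 1/10 s, in which the tool goes at most 50 mm and 8.59 degrees, less where a joint would pass 70% of its speed; a pose out of reach is approached as far as the arm can. A call is refused whole if a number of a shift passes 0.05 or a number of a turn 0.15, either way. A call with a gripper value outside its range is refused whole. "grip" is the finger opening in m, from 0 to 0.0951, set as the call begins (left out, the last holds). The fingers move at their own pace and stop on an object; "squeeze" is the grip in N (left out, the last holds). Time passes only in rows, so rows that do not move let the fingers close, or fill a call up. It gives the time, the measured TCP pose, the force and the opening at its end, in the units of the state.
- robot.read_state(): the state, without advancing time (a new reading comes with each control period).
- vision.camera(name): name is "scene" or "side" or "wrist"; returns a dict with "frame" (384x512x3 uint8, blue, green, red), "fx", "fy", "cx", "cy" (pixels), "view" (4x4, takes a point from world to camera coordinates). Camera axes: x right, y up, looking along -z (the intrinsics and any distortion apply to the point x, -y, -z); pixel columns grow to the right and rows downward; lengths in m; the calibration is good to about 2 mm. A picture is of the moment at which its call begins. There is no depth.
- robot.hand_in(): hands the job in, once; it reports no verdict.
Trained networks look in the newest picture that a camera, given by its name, has taken for a name from the list of things; names that differ only in an ending like _2 or _b are one class to them, and where a whole thing is asked for, a point or a joint stands for the part that bears it (a point fixed in the world has none). Each returns a list of dicts, best first, with "score" (0 to 1); they miss things now and then, are a little off and sometimes report something else, mostly with a low value. They report only what shows in the picture. A call takes as long as a camera call.
- outline_of(camera, target): "region" (384x512 bool, what is visible of it).
- mark_of(camera, target): "position" ([x, y, z] in m, in world coordinates, good to about 4 mm: a listed point, or the origin of a listed thing).
The state is a dict: "clock": time; "q": joint angles; "joint_vel": joint speeds; "joint_efforts": joint torques, N m; "position": TCP position; "tool_rot": TCP orientation; "force": force on the tool from outside, world axes, zero at the start; "moment": the same for the moment, N m; "opening": opening from 0.0 (shut) to 1.0 (fully open).
Only numpy, scipy, OpenCV 4.12 (cv2) and the standard library are available. Lean on these libraries where they do the work, as an engineer would, in place of code of your own. Each camera call takes 0.05 s, during which the arm holds its last target. There are 200 camera calls.

## Working session

There is one attempt and no reset: what is moved stays moved. The work goes in short steps, Python scripts to look and compute and a tool call to move; the robot and the scene stay as the last step left them, time stands still between calls to the robot, and variables do not carry over. Pictures are saved under pics/ and viewed, about 8 in all and at most 12, crops included, and the job is handed in when it is done.

Besides the shell and the picture viewer there is one more tool, called after "Request:" by a JSON object that holds its "op" and its "data". arm_command: Moves the arm, as the interface text tells. Its arguments: {"type":"object","properties":{"translation":{"type":"array","items":{"type":"array","items":{"type":"number"}}},"turn":{"type":"array","items":{"type":"array","items":{"type":"number"}}},"grip":{"type":"number"},"squeeze":{"type":"number"}},"required":["translation","turn"]}

```bash
mkdir -p pics
cat > h.py <<'E'
import numpy as np,cv2
from bench import robot,vision,outline_of,mark_of
E
python3 - <<'E'
from h import *
s=robot.read_state(); print(s['clock'],s['position'],s['tool_rot'],s['opening'],robot.tcp_to_grasp)
ims=[]
for c in ['scene','side']:
    d=vision.camera(c); ims.append(d['frame'])
    for n in ['control_box','head_top','ear0','ear1','ear2','start_top','jar_mid','mould_mid','batten_mid']:
        print(c,n,[(np.round(m['position'],4).tolist(),round(m['score'],2)) for m in mark_of(c,n)[:2]])
cv2.imwrite('pics/a.png',cv2.resize(np.vstack(ims),(400*1,600)))
cv2.imwrite('pics/a.png',ims[0]);cv2.imwrite('pics/b.png',ims[1])
E
```

```text
0.0 [0.27997344 0.55850352 0.21408441] [ 2.30279762e-01  9.73124315e-01 -5.15452526e-04 -1.82108442e-04] 0.9990742742149389 -0.0188
scene control_box [([0.5509, -0.1389, 0.0006], 0.65)]
scene head_top [([0.581, -0.0967, 0.1171], 0.94), ([0.6491, -0.295, 0.0204], 0.74)]
scene ear0 [([0.5405, -0.0687, 0.1048], 0.97), ([0.6189, -0.0784, 0.1122], 0.95)]
scene ear1 [([0.5405, -0.0687, 0.1048], 0.97), ([0.6189, -0.0784, 0.1122], 0.95)]
scene ear2 [([0.5405, -0.0687, 0.1048], 0.97), ([0.6189, -0.0784, 0.1122], 0.95)]
scene start_top [([0.5036, -0.2067, 0.0988], 0.62)]
scene jar_mid [([0.734, -0.1341, 0.0477], 0.85)]
scene mould_mid [([0.6472, -0.297, 0.0218], 0.72), ([0.5784, -0.0983, 0.1157], 0.52)]
scene batten_mid [([0.4152, -0.1041, 0.0122], 0.65), ([0.54, -0.0695, 0.1062], 0.64)]
side control_box [([0.5535, -0.1369, 0.0027], 0.91), ([0.5774, -0.1454, 0.107], 0.71)]
side head_top [([0.5778, -0.0969, 0.1188], 0.64)]
side ear0 [([0.6237, -0.0733, 0.108], 0.7), ([0.577, -0.1454, 0.1062], 0.67)]
side ear1 [([0.6237, -0.0733, 0.108], 0.7), ([0.577, -0.1454, 0.1062], 0.67)]
side ear2 [([0.6237, -0.0733, 0.108], 0.7), ([0.577, -0.1454, 0.1062], 0.67)]
side start_top [([0.5051, -0.2083, 0.1008], 0.41)]
side jar_mid [([0.7319, -0.1375, 0.0521], 0.64)]
side mould_mid [([0.6439, -0.295, 0.0217], 0.89), ([0.4122, -0.1014, 0.0074], 0.62)]
side batten_mid [([0.4148, -0.104, 0.0111], 0.75)]
```

View pics/a.png

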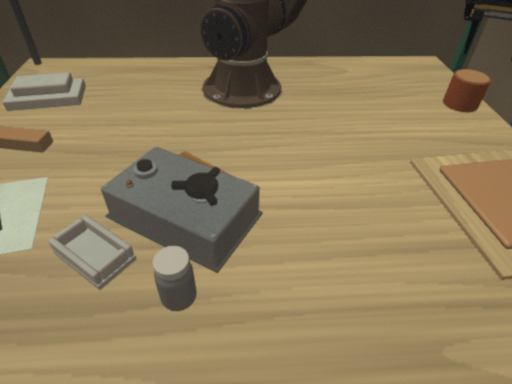

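View pics/b.png

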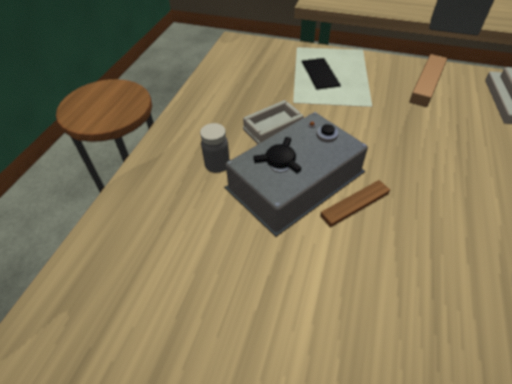

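The networks agree with the geometry: head at about (0.580, -0.097), start button at (0.504, -0.2075), 134 mm apart, which gives a box yaw of about -34°. The scene picture shows the mushroom at pixel (202,186) and the start button at (145,167). The side picture shows them at (282,155) and (328,130). First I shut the fingers and turn the tool so its x points midway along ear0's travel.

Request:
{"op": "arm_command", "data": {"translation": [[0, 0, 0], [0, 0, 0], [0, 0, 0], [0, 0, 0], [0, 0, 0], [0, 0, 0], [0, 0, 0], [0, 0, 0], [0, 0, 0], [0, 0, 0]], "turn": [[0, 0, 0.12], [0, 0, 0.12], [0, 0, 0.12], [0, 0, 0.12], [0, 0, 0], [0, 0, 0], [0, 0, 0], [0, 0, 0], [0, 0, 0], [0, 0, 0]], "grip": 0, "squeeze": 20}}

```text
clock: 2.0
position: [0.2801, 0.5587, 0.2147]
tool_rot: [0.455, 0.891, 0.0, 0.0]
force: [0.5, -0.2, -0.1]
opening: 0.215
```

```bash
cat >> h.py <<'E'
from scipy.spatial.transform import Rotation as R
H=np.array([.5795,-.0968]); S=np.array([.504,-.2075])
def polar(deg,r=.048,z=.094): a=np.radians(deg); return np.r_[H+r*np.array([np.cos(a),np.sin(a)]),z]
def to(*pts):
    s=robot.read_state(); r=R.from_quat(s['tool_rot']); p=s['position']
    print('t',s['clock'],'p',np.round(p,4),'F',np.round(s['force'],1),'axes',np.round(r.as_matrix(),3).tolist())
    for q in pts: print(np.round(q,4),'tool shift',np.round(r.inv().apply(np.array(q)-p),4)); p=np.array(q)
E
python3 -c "
from h import *
to([*H,.16],[*H,.12],[*H,.104])"
```

```text
t 2.0 p [0.2801 0.5587 0.2147] F [ 0.5 -0.2 -0.1] axes [[-0.586, 0.81, 0.0], [0.81, 0.586, 0.0], [0.0, 0.0, -1.0]]
[ 0.5795 -0.0968  0.16  ] tool shift [-0.7065 -0.1419  0.0546]
[ 0.5795 -0.0968  0.12  ] tool shift [-0.   -0.    0.04]
[ 0.5795 -0.0968  0.104 ] tool shift [-0.    -0.     0.016]
```

Request:
{"op": "arm_command", "data": {"translation": [[-0.036, -0.007, 0], [-0.036, -0.007, 0], [-0.036, -0.007, 0], [-0.036, -0.007, 0], [-0.036, -0.007, 0], [-0.036, -0.007, 0], [-0.036, -0.007, 0], [-0.036, -0.007, 0], [-0.036, -0.007, 0], [-0.036, -0.007, 0]], "turn": [[0, 0, 0], [0, 0, 0], [0, 0, 0], [0, 0, 0], [0, 0, 0], [0, 0, 0], [0, 0, 0], [0, 0, 0], [0, 0, 0], [0, 0, 0]]}}

```text
clock: 3.0
position: [0.4348, 0.2246, 0.2149]
tool_rot: [0.455, 0.891, 0.0, 0.0]
force: [0.2, 0.2, -0.1]
opening: 0.007
```

Request:
{"op": "arm_command", "data": {"translation": [[-0.036, -0.007, 0], [-0.036, -0.007, 0], [-0.036, -0.007, 0], [-0.036, -0.007, 0], [-0.036, -0.007, 0.01], [-0.036, -0.007, 0.01], [-0.036, -0.007, 0.01], [-0.036, -0.007, 0.01], [-0.036, -0.007, 0.01], [-0.022, -0.009, 0.005]], "turn": [[0, 0, 0], [0, 0, 0], [0, 0, 0], [0, 0, 0], [0, 0, 0], [0, 0, 0], [0, 0, 0], [0, 0, 0], [0, 0, 0], [0, 0, 0]]}}

```text
clock: 4.0
position: [0.5795, -0.0987, 0.1587]
tool_rot: [0.455, 0.89, -0.0, -0.0]
force: [0.1, 0.4, 0.1]
opening: 0.004
```

Run:
```python
from h import *
print(robot.read_state()['opening'])
d=vision.camera('wrist'); cv2.imwrite('pics/c.png',d['frame'])
for n in ['head_top','ear0','start_top']:
    print(n,[(np.round(m['position'],4).tolist(),round(m['score'],2)) for m in mark_of('wrist',n)[:3]])
to([*H,.12],[*H,.104])
```

```text
0.00424149407863227
head_top [([0.5765, -0.0951, 0.114], 0.91)]
ear0 [([0.575, -0.1428, 0.1077], 0.9), ([0.6204, -0.0774, 0.1065], 0.9), ([0.5377, -0.0697, 0.1039], 0.66)]
start_top [([0.5016, -0.212, 0.0979], 0.93)]
t 4.2 p [ 0.5785 -0.0967  0.1594] F [-0.8  0.6  0.1] axes [[-0.585, 0.811, -0.001], [0.811, 0.585, 0.0], [0.001, -0.0, -1.0]]
[ 0.5795 -0.0968  0.12  ] tool shift [-0.0007  0.0007  0.0394]
[ 0.5795 -0.0968  0.104 ] tool shift [-0.     0.     0.016]
```

View pics/c.png

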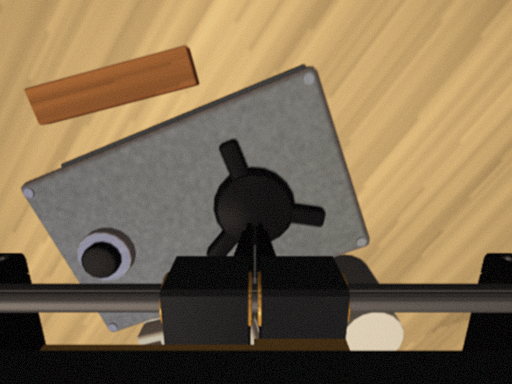

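The wrist picture shows the closed fingers at column 254, over the mushroom centre at about (254,205). The batten and jar are clear of the path. Pressing now.

Request:
{"op": "arm_command", "data": {"translation": [[0, 0, 0.02], [0, 0, 0.018], [0, 0, 0.003], [0, 0, 0.003], [0, 0, 0.003], [0, 0, 0.003], [0, 0, 0.002], [0, 0, 0.002], [0, 0, 0.001], [0, 0, 0]], "turn": [[0, 0, 0], [0, 0, 0], [0, 0, 0], [0, 0, 0], [0, 0, 0], [0, 0, 0], [0, 0, 0], [0, 0, 0], [0, 0, 0], [0, 0, 0]]}}

```text
clock: 5.2
position: [0.579, -0.096, 0.106]
tool_rot: [0.455, 0.891, 0.0, 0.001]
force: [-1.7, 2.5, 5.8]
opening: 0.004
```

Request:
{"op": "arm_command", "data": {"translation": [[0, 0, 0.001], [0, 0, 0.001], [0, 0, 0.001], [0, 0, 0], [0, 0, 0], [0, 0, 0], [0, 0, 0], [0, 0, 0], [0, 0, 0], [0, 0, 0]], "turn": [[0, 0, 0], [0, 0, 0], [0, 0, 0], [0, 0, 0], [0, 0, 0], [0, 0, 0], [0, 0, 0], [0, 0, 0], [0, 0, 0], [0, 0, 0]]}}

```text
clock: 6.2
position: [0.5791, -0.096, 0.1049]
tool_rot: [0.455, 0.891, 0.0, 0.001]
force: [-8.0, 3.8, 24.0]
opening: 0.002
```

24 N at z = 0.105 means it has reached the lower stop. I lift off and check that it stays latched.

Request:
{"op": "arm_command", "data": {"translation": [[0, 0, -0.01], [0, 0, -0.01], [0, 0, -0.01], [0, 0, 0], [0, 0, 0], [0, 0, 0], [0, 0, 0], [0, 0, 0], [0, 0, 0], [0, 0, 0]], "turn": [[0, 0, 0], [0, 0, 0], [0, 0, 0], [0, 0, 0], [0, 0, 0], [0, 0, 0], [0, 0, 0], [0, 0, 0], [0, 0, 0], [0, 0, 0]]}}

```text
clock: 7.2
position: [0.5787, -0.0966, 0.1315]
tool_rot: [0.455, 0.89, 0.0, -0.0]
force: [0.3, 0.5, -0.8]
opening: 0.006
```

Run:
```python
from h import *
for c in ['side','scene']:
    d=vision.camera(c); f=d['frame']
    for n in ['head_top','ear0']: print(c,n,[(np.round(m['position'],4).tolist(),round(m['score'],2)) for m in mark_of(c,n)[:3]])
    a=f[100:200,220:390] if c=='side' else f[130:240,100:270]
    cv2.imwrite(f'pics/d_{c}.png',cv2.resize(a,None,fx=4,fy=4,interpolation=2))
to(polar(180,.048,.135),polar(180,.048,.094),*[polar(x) for x in range(170,80,-10)])
```

```text
side head_top [([0.5782, -0.0997, 0.1113], 0.85)]
side ear0 [([0.5407, -0.0686, 0.0977], 0.86), ([0.5774, -0.1446, 0.0969], 0.71), ([0.6257, -0.0732, 0.0979], 0.6)]
scene head_top [([0.5816, -0.0981, 0.1086], 0.58)]
scene ear0 [([0.6192, -0.0805, 0.1012], 0.95), ([0.5729, -0.1446, 0.0961], 0.71), ([0.5406, -0.0734, 0.0956], 0.66)]
t 7.5 p [ 0.5787 -0.0966  0.1316] F [ 0.8  0.2 -0.1] axes [[-0.586, 0.81, 0.0], [0.81, 0.586, 0.0], [-0.0, 0.0, -1.0]]
[ 0.5315 -0.0968  0.135 ] tool shift [ 0.0275 -0.0384 -0.0034]
[ 0.5315 -0.0968  0.094 ] tool shift [ 0.    -0.     0.041]
[ 0.5322 -0.0885  0.094 ] tool shift [0.0063 0.0055 0.    ]
[ 0.5344 -0.0804  0.094 ] tool shift [0.0053 0.0065 0.    ]
[ 0.5379 -0.0728  0.094 ] tool shift [0.0041 0.0073 0.    ]
[ 0.5427 -0.0659  0.094 ] tool shift [0.0027 0.0079 0.    ]
[ 0.5486 -0.06    0.094 ] tool shift [0.0013 0.0083 0.    ]
[ 0.5555 -0.0552  0.094 ] tool shift [-0.0001  0.0084  0.    ]
[ 0.5631 -0.0517  0.094 ] tool shift [-0.0016  0.0082  0.    ]
[ 0.5712 -0.0495  0.094 ] tool shift [-0.003   0.0078  0.    ]
[ 0.5795 -0.0488  0.094 ] tool shift [-0.0043  0.0072  0.    ]
```

View pics/d_side.png

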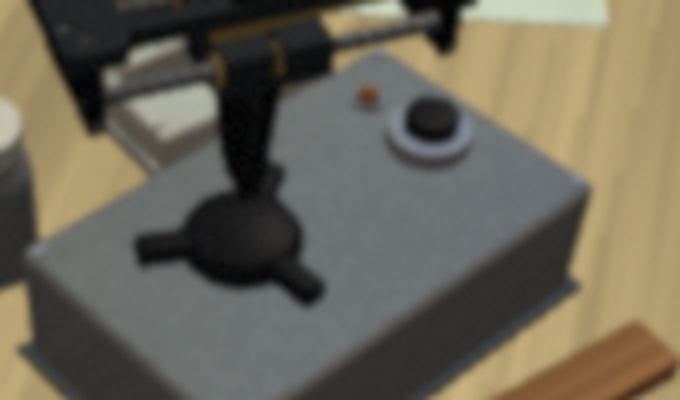

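The head measures about 8 mm lower (ears at z ≈ 0.097), and the side crop shows the head sitting low at about (245,235), so it is latched. Now I go beside ear0 on its counter-clockwise side.

Request:
{"op": "arm_command", "data": {"translation": [[0.009, -0.013, -0.003], [0.009, -0.013, 0], [0.0095, -0.0125, 0], [0, 0, 0], [0, 0, 0.01], [0, 0, 0.01], [0, 0, 0.01], [0, 0, 0.01], [0, 0, 0], [0, 0, 0]], "turn": [[0, 0, 0], [0, 0, 0], [0, 0, 0], [0, 0, 0], [0, 0, 0], [0, 0, 0], [0, 0, 0], [0, 0, 0], [0, 0, 0], [0, 0, 0]]}}

```text
clock: 8.5
position: [0.5314, -0.0969, 0.0942]
tool_rot: [0.455, 0.89, -0.0, -0.0]
force: [-0.2, -0.2, 0.9]
opening: 0.005
```

Request:
{"op": "arm_command", "data": {"translation": [[0.003, 0.0028, 0], [0.0033, 0.0027, 0], [0.0027, 0.0032, 0], [0.0026, 0.0033, 0], [0.002, 0.0036, 0], [0.002, 0.0037, 0], [0.0014, 0.004, 0], [0.0013, 0.004, 0], [0.0006, 0.004, 0], [0.0006, 0.004, 0]], "turn": [[0, 0, 0], [0, 0, 0], [0, 0, 0], [0, 0, 0], [0, 0, 0], [0, 0, 0], [0, 0, 0], [0, 0, 0], [0, 0, 0], [0, 0, 0]]}}

```text
clock: 9.5
position: [0.549, -0.0602, 0.0948]
tool_rot: [0.455, 0.89, 0.0, 0.0]
force: [-1.1, -2.6, 4.4]
opening: 0.005
```

Run:
```python
from h import *
d=vision.camera('side'); cv2.imwrite('pics/e.png',cv2.resize(d['frame'][100:200,220:390],None,fx=4,fy=4,interpolation=2))
for n in ['head_top','ear0']: print(n,[(np.round(m['position'],4).tolist(),round(m['score'],2)) for m in mark_of('side',n)[:3]])
to(*[polar(x) for x in range(120,80,-5)])
```

```text
head_top [([0.5808, -0.0971, 0.1096], 0.69)]
ear0 [([0.6279, -0.1053, 0.1007], 0.88), ([0.5615, -0.049, 0.0963], 0.76)]
t 9.65 p [ 0.5489 -0.0602  0.0947] F [-0.9 -1.8  4.7] axes [[-0.586, 0.81, 0.0], [0.81, 0.586, 0.0], [-0.0, 0.0, -1.0]]
[ 0.5555 -0.0552  0.094 ] tool shift [0.0001 0.0083 0.0007]
[ 0.5592 -0.0533  0.094 ] tool shift [-0.0006  0.0041  0.    ]
[ 0.5631 -0.0517  0.094 ] tool shift [-0.001   0.0041  0.    ]
[ 0.5671 -0.0504  0.094 ] tool shift [-0.0013  0.004   0.    ]
[ 0.5712 -0.0495  0.094 ] tool shift [-0.0017  0.0038  0.    ]
[ 0.5753 -0.049   0.094 ] tool shift [-0.002   0.0037  0.    ]
[ 0.5795 -0.0488  0.094 ] tool shift [-0.0023  0.0035  0.    ]
[ 0.5837 -0.049   0.094 ] tool shift [-0.0026  0.0033  0.    ]
```

View pics/e.png

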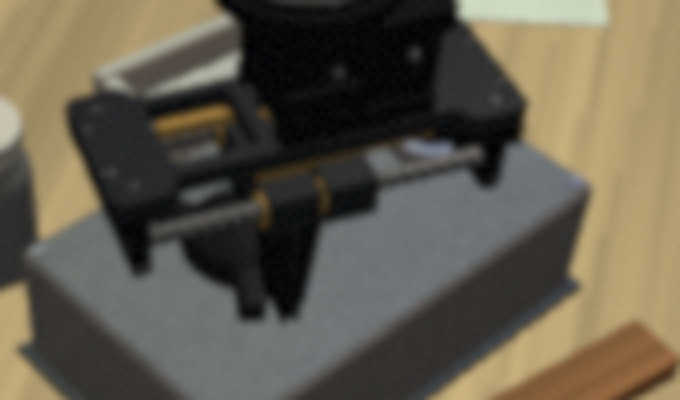

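The ear is at about 111° (≈0.6 rad) and the head is still low, so I push a little further to free it.

Request:
{"op": "arm_command", "data": {"translation": [[0, 0.002, 0], [0, 0.002, 0], [0, 0.002, 0], [0, 0.002, 0], [0, 0.001, 0], [0, 0, 0], [0, 0, 0], [0, 0, 0], [0, 0, 0], [0, 0, 0]], "turn": [[0, 0, 0], [0, 0, 0], [0, 0, 0], [0, 0, 0], [0, 0, 0], [0, 0, 0], [0, 0, 0], [0, 0, 0], [0, 0, 0], [0, 0, 0]]}}

```text
clock: 10.65
position: [0.5558, -0.0551, 0.0946]
tool_rot: [0.455, 0.89, 0.0, -0.0]
force: [-1.6, -1.8, 4.2]
opening: 0.004
```

Run:
```python
from h import *
for c in ['side','scene']:
    d=vision.camera(c)
    for n in ['head_top','ear0']: print(c,n,[(np.round(m['position'],4).tolist(),round(m['score'],2)) for m in mark_of(c,n)[:3]])
to()
```

```text
side head_top [([0.5795, -0.0973, 0.1132], 0.72)]
side ear0 [([0.6233, -0.1157, 0.1011], 0.68), ([0.5726, -0.0481, 0.0983], 0.62)]
scene head_top [([0.5787, -0.0966, 0.1093], 0.82), ([0.4156, -0.1056, 0.0141], 0.57)]
scene ear0 [([0.5417, -0.1235, 0.1006], 0.85), ([0.5767, -0.0491, 0.0991], 0.78)]
t 10.95 p [ 0.5559 -0.0551  0.0946] F [-2.6 -0.7  3.6] axes [[-0.586, 0.81, 0.0], [0.81, 0.586, 0.0], [0.0, 0.0, -1.0]]
```

The head is turned about 0.8 rad. It seems held down by friction on the finger (4 N upward), so I lift slowly while holding the turn and let it rise.

Request:
{"op": "arm_command", "data": {"translation": [[0, 0, -0.002], [0, 0, -0.002], [0, 0, -0.002], [0, 0, -0.002], [0, 0, -0.001], [0, 0, 0], [0, 0, 0], [0, 0, 0], [0, 0, 0], [0, 0, 0]], "turn": [[0, 0, 0], [0, 0, 0], [0, 0, 0], [0, 0, 0], [0, 0, 0], [0, 0, 0], [0, 0, 0], [0, 0, 0], [0, 0, 0], [0, 0, 0]]}}

```text
clock: 11.95
position: [0.5558, -0.055, 0.1035]
tool_rot: [0.455, 0.89, 0.0, -0.0]
force: [-2.6, 1.3, 0.8]
opening: 0.01
```

Run:
```python
from h import *
for c in ['side','scene']:
    d=vision.camera(c)
    for n in ['head_top','ear0']: print(c,n,[(np.round(m['position'],4).tolist(),round(m['score'],2)) for m in mark_of(c,n)[:3]])
to()
```

```text
side head_top [([0.5788, -0.098, 0.1202], 0.69)]
side ear0 [([0.6235, -0.1128, 0.1058], 0.89), ([0.5731, -0.0466, 0.1038], 0.81), ([0.543, -0.1254, 0.1106], 0.71)]
scene head_top [([0.5804, -0.0957, 0.1181], 0.72)]
scene ear0 [([0.624, -0.1163, 0.1099], 0.89), ([0.5736, -0.0487, 0.1048], 0.8), ([0.5411, -0.1258, 0.1062], 0.76)]
t 12.25 p [ 0.5558 -0.0551  0.1036] F [-3.   0.8 -0.1] axes [[-0.586, 0.81, -0.0], [0.81, 0.586, 0.0], [0.0, -0.0, -1.0]]
```

The head top now measures 0.118 to 0.120, so it is up. I retreat back along the arc so the head turns back, then lift.

Request:
{"op": "arm_command", "data": {"translation": [[0, -0.0045, 0], [0, -0.0045, 0], [-0.0012, -0.008, 0], [-0.0027, -0.008, 0], [-0.004, -0.0073, 0], [-0.0053, -0.0065, 0], [-0.0063, -0.0055, 0], [-0.007, -0.0045, 0], [0, 0, 0], [0, 0, -0.035]], "turn": [[0, 0, 0], [0, 0, 0], [0, 0, 0], [0, 0, 0], [0, 0, 0], [0, 0, 0], [0, 0, 0], [0, 0, 0], [0, 0, 0], [0, 0, 0]]}}

```text
clock: 13.25
position: [0.5304, -0.1051, 0.1358]
tool_rot: [0.455, 0.89, -0.0, -0.003]
force: [-0.9, 0.1, 0.2]
opening: 0.006
```

Run:
```python
from h import *
for c in ['side','scene']:
    d=vision.camera(c)
    for n in ['head_top','ear0','start_top']: print(c,n,[(np.round(m['position'],4).tolist(),round(m['score'],2)) for m in mark_of(c,n)[:3]])
to([*S,.138],[*S,.104],[*S,.096])
```

```text
side head_top [([0.5791, -0.0949, 0.12], 0.67)]
side ear0 [([0.5773, -0.1474, 0.1067], 0.95), ([0.5418, -0.0681, 0.105], 0.75)]
side start_top [([0.5047, -0.2088, 0.097], 0.68)]
scene head_top [([0.7379, -0.136, 0.0458], 0.72), ([0.5824, -0.0983, 0.1171], 0.65)]
scene ear0 [([0.5747, -0.1464, 0.1058], 0.91), ([0.6213, -0.0816, 0.1082], 0.69), ([0.541, -0.0716, 0.1062], 0.64)]
scene start_top [([0.5042, -0.2064, 0.1017], 0.51)]
t 13.65 p [ 0.5316 -0.105   0.1378] F [-0.6 -0.3 -0.6] axes [[-0.586, 0.81, -0.001], [0.81, 0.586, 0.001], [0.001, -0.001, -1.0]]
[ 0.504  -0.2075  0.138 ] tool shift [-0.0669 -0.0824 -0.0002]
[ 0.504  -0.2075  0.104 ] tool shift [-0.     0.     0.034]
[ 0.504  -0.2075  0.096 ] tool shift [-0.     0.     0.008]
```

The head is up and turned back, with the ears at their rest positions. Next is the start button.

Request:
{"op": "arm_command", "data": {"translation": [[-0.0134, -0.0165, 0], [-0.0134, -0.0165, 0], [-0.0134, -0.0165, 0], [-0.0134, -0.0165, 0], [-0.0133, -0.0164, 0], [0, 0, 0], [0, 0, 0.015], [0, 0, 0.015], [0, 0, 0], [0, 0, 0]], "turn": [[0, 0, 0], [0, 0, 0], [0, 0, 0], [0, 0, 0], [0, 0, 0], [0, 0, 0], [0, 0, 0], [0, 0, 0], [0, 0, 0], [0, 0, 0]]}}

```text
clock: 14.65
position: [0.5044, -0.2071, 0.1085]
tool_rot: [0.455, 0.891, 0.0, -0.0]
force: [-0.3, 0.0, 0.4]
opening: -0.0
```

Request:
{"op": "arm_command", "data": {"translation": [[0, 0, 0.002], [0, 0, 0.002], [0, 0, 0.002], [0, 0, 0.002], [0, 0, 0.002], [0, 0, 0.001], [0, 0, 0.001], [0, 0, 0], [0, 0, 0], [0, 0, 0]], "turn": [[0, 0, 0], [0, 0, 0], [0, 0, 0], [0, 0, 0], [0, 0, 0], [0, 0, 0], [0, 0, 0], [0, 0, 0], [0, 0, 0], [0, 0, 0]]}}

```text
clock: 15.65
position: [0.5044, -0.2077, 0.0967]
tool_rot: [0.455, 0.89, 0.0, 0.0]
force: [0.2, 1.9, 5.0]
opening: 0.002
```

Request:
{"op": "arm_command", "data": {"translation": [[0, 0, 0.001], [0, 0, 0.0005], [0, 0, 0], [0, 0, 0], [0, 0, 0], [0, 0, 0], [0, 0, 0], [0, 0, 0], [0, 0, 0], [0, 0, 0]], "turn": [[0, 0, 0], [0, 0, 0], [0, 0, 0], [0, 0, 0], [0, 0, 0], [0, 0, 0], [0, 0, 0], [0, 0, 0], [0, 0, 0], [0, 0, 0]]}}

```text
clock: 16.65
position: [0.5045, -0.2077, 0.0961]
tool_rot: [0.455, 0.89, 0.0, 0.001]
force: [-2.3, 2.8, 16.1]
opening: 0.006
```

Request:
{"op": "arm_command", "data": {"translation": [[0, 0, -0.005], [0, 0, -0.01], [0, 0, -0.02], [0, 0, -0.04], [0, 0, -0.04], [0, 0, 0], [0, 0, 0], [0, 0, 0], [0, 0, 0], [0, 0, 0]], "turn": [[0, 0, 0], [0, 0, 0], [0, 0, 0], [0, 0, 0], [0, 0, 0], [0, 0, 0], [0, 0, 0], [0, 0, 0], [0, 0, 0], [0, 0, 0]]}}

```text
clock: 17.65
position: [0.504, -0.2076, 0.2091]
tool_rot: [0.455, 0.89, 0.0, -0.001]
force: [-0.0, 0.4, 0.3]
opening: 0.009
```

Run:
```python
from h import *
for c in ['side','scene']:
    d=vision.camera(c)
    for n in ['head_top','ear0','start_top','jar_mid','mould_mid','batten_mid']: print(c,n,[(np.round(m['position'],4).tolist(),round(m['score'],2)) for m in mark_of(c,n)[:3]])
    if c=='side': cv2.imwrite('pics/f.png',cv2.resize(d['frame'][80:230,180:400],None,fx=3,fy=3,interpolation=2))
to()
```

```text
side head_top [([0.5789, -0.0965, 0.1207], 0.94), ([0.412, -0.1028, 0.0081], 0.74)]
side ear0 [([0.6224, -0.0726, 0.1068], 0.95), ([0.5366, -0.0657, 0.1055], 0.79), ([0.5758, -0.1456, 0.1057], 0.63)]
side start_top [([0.506, -0.207, 0.101], 0.68)]
side jar_mid [([0.7302, -0.1379, 0.0503], 0.72)]
side mould_mid [([0.6449, -0.2962, 0.0201], 0.7)]
side batten_mid []
scene head_top [([0.5795, -0.0972, 0.1154], 0.75), ([0.5753, -0.1457, 0.107], 0.6)]
scene ear0 [([0.5376, -0.0733, 0.105], 0.8), ([0.6201, -0.0762, 0.1123], 0.72), ([0.5757, -0.1465, 0.1058], 0.56)]
scene start_top [([0.5029, -0.2084, 0.1025], 0.59)]
scene jar_mid [([0.731, -0.1357, 0.0451], 0.84)]
scene mould_mid [([0.6468, -0.2948, 0.0221], 0.98), ([0.5812, -0.0971, 0.1179], 0.37)]
scene batten_mid [([0.4145, -0.1054, 0.0128], 0.71)]
t 18.35 p [ 0.5043 -0.2077  0.2101] F [-0.3 -0.  -0.2] axes [[-0.586, 0.81, 0.0], [0.81, 0.586, 0.0], [0.0, 0.0, -1.0]]
```

View pics/f.png

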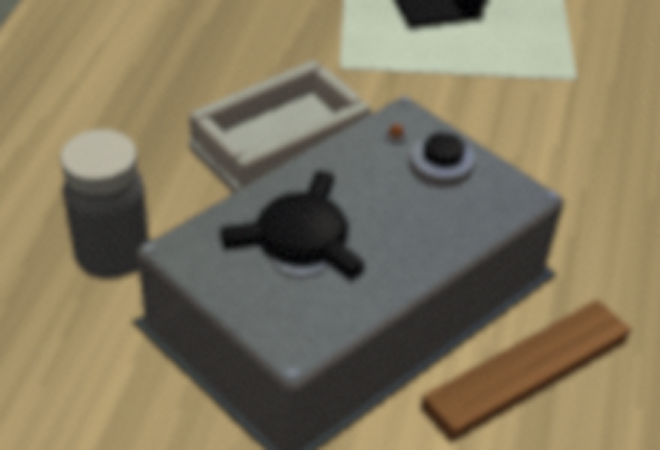

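The picture shows the mushroom up with its collar visible at (300,265), its ears at rest, and the start button out at (444,150). The jar, mould and batten are where they began, and the arm is clear of everything.

```bash
python3 -c "
from h import *
print(robot.hand_in())"
```

```text
the job is handed in; nothing more can be done
None
```

The emergency stop test is done and handed in at about 18 s of the 51 s allowed. No verdict is reported on hand-in, so the outcome below rests on my own checks.

- **Latching:** I pushed the mushroom down to its lower stop (24 N at z 0.105). After I let go, the head measured about 8 mm lower, so it was latched.
- **Turning:** I turned it clockwise with a fingertip on ear0 to about 0.8 rad. Friction on the finger held the head partly down, so I raised the finger about 9 mm while holding the turn. The head then came up, and it turned back when I withdrew.
- **Start button:** I pressed it to its stop (16 N at z 0.096) and released it.

**Last checks:**
- The head top measured 0.115 to 0.121 m, against 0.117 expected, and the ears were at their rest positions.
- The start top measured 0.101 to 0.1025 m, against 0.102 expected.
- The jar, mould and batten were within about 4 mm of where they began.
- The tool was clear of everything at z 0.21, with about 0 N on it.
- The side camera's network missed the batten in that final look, but the picture and the scene camera both show it in place.

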